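# Load a test coupon under the spring clip of a lab stage

## Task

Load the coupon into the clamping stage: press the red bar down with one fingertip so that the spring clip opens, keep it held down, and with the other fingertip push the coupon holder by its yellow upright tab along the track, beneath the raised clip foot and fully home against the end stop. Then let the bar up so that the clip closes on the holder, and move clear. Nothing is to be picked up: slide the holder, never lift or tip it, and leave the bottle, jar and beaker where they stand.

Things in the scene. Friction and masses are not known exactly. Their poses are not given: they have to be found in the camera images.
- fixture: Clamping stage, fixed. Origin on the table under the track's middle; +x along the track to the end stop (push direction), +y to the red bar's side. Dark base 200 x 150 x 8 mm; track top 20 mm above the table; blue rails: inner faces at y = +-27, tops 26 mm up; blue end stop: face at x = 75, top 32 mm up. Steel cheeks at y = 40, x = 29 and 86, 36 mm high; nothing else stands between track and bar.
- stop (a point): Foot of the end stop's face, in the middle of the track's width, at the height of the track's top (x = 75, y = 0, z = 20 mm from the stage's origin). The holder is home when its front edge touches it.
- clip_bar (a point): Red round press bar of the clip, diameter 14 mm, 146 mm long, parallel to the track. Origin mid-bar on its axis, own x along it. At rest its axis is at y = 70, z = 37 in the stage frame (top 44 mm above the table), from x = -80 to +66, so a fingertip can slide along it, holding it down. Pressed, it goes 13 mm down (top about 30 mm, 10 mm above the track, 8 mm below the tab's top), hardly sideways.
- clip_foot (a point): Black rubber foot of the clip, diameter 12 mm, 16 mm long, on a steel arm across the track. Origin at its underside's middle; at rest at x = 58, y = 0, z = 21.5 mm in the stage frame, 1.5 mm above the track, so it blocks the 6 mm thick holder. It covers x = 50 to 66 mm.
- clip (a joint): Spring hinge of the clip, axis along the track at y = 38, z = 30 mm in the stage frame. 0 = at rest, foot down; 0.42 rad = red bar fully pressed, foot about 15 mm up. From 0.2 up the holder passes below the foot. The bar takes about 3 N at first, 6 N at full travel, and springs back when let go. About 0.12 rad with the holder clamped.
- holder: Loose flat coupon holder, about 80 g: black plate 60 (x) x 50 (y) x 6 mm, green coupon on it, yellow upright tab across its rear end, 6 mm thick, 44 mm wide, top 18 mm above its underside. Origin mid-plate on the underside; x points to the front edge (+30 mm); the tab's rear face is at -30 mm. Lies on the track, 33 to 50 mm short of home (origin at x = 45, z = 20 in the stage frame).
- bottle: Bystander: white plastic bottle with red cap, diameter 54 mm, 120 mm high, origin at the middle of its underside.
- jar: Bystander: glass jar with green cap, diameter 48 mm, 60 mm high, origin at the middle of its underside.
- beaker: Bystander: glass beaker, diameter 64 mm, 80 mm high, origin at the middle of its underside.
Mind the look-alikes: they are no part of the job. There is more than one size of the holder; the job needs the largest. What is shaped like the fixture but green or pink is not meant.

How it is judged:
By the outcome, as a careful person would: the job done as asked, in the order asked, and still so for the second after the job is handed in, with the robot touching nothing.
It also fails if it takes over 38 s, if anything falls off the work surface, if the arm or the gripper's body presses on something with over 40 N, if the wrist force passes 120 N, or if a joint passes its speed limit or range.

## Robot

A 7-joint arm with a two-finger parallel gripper is mounted at the origin on the work surface. World frame = base frame: x ahead of the robot, y to its left, z up, the work surface at z = 0. Lengths are in m, angles in degrees, forces in N, time in s.
With the tool pointing down it reaches from about 0.35 to 0.9 m from the base axis. Payload 19.9 kg.
Tool frame: the origin (TCP) lies at the very end of the fingers, on their centre line; the grasp point (between the pads) lies 19 mm behind it; z points along the fingers, y is the line along which they close (so a half turn about z gives the same grasp; the last joint's range is limited). The gripper opens to 85 mm and grips with 20 to 120 N. Pads are 22 mm wide; open, the fingers measure 114 mm over their backs; the gripper's body (76 mm by 85 mm) begins 54 mm behind the grasp point. The pads swing forward as they close: fully open they stand 13 mm farther back than shut.
Start: joints at [69.299, 23.915, -0.59, 92.452, 0.269, 63.638, -3.037], TCP at [0.196, -0.593, 0.231] pointing down, gripper open.
Joint ranges: [-161.28, 161.28], [-22.2, 115.67], [-73.04, 71.86], [3.21, 147.25], [-68.34, 248.33], [10.77, 114.83], [-161.83, 161.83]. Speed limits (degrees/s): [108.29, 108.29, 136.94, 136.94, 172.46, 172.46, 172.46].

## Interface

Orientations are given as [roll, pitch, yaw] about the fixed x, y, z axes, in that order (R = Rz(yaw) Ry(pitch) Rx(roll)).
In Python, from cell import manip, imaging, ticket gives the robot as it stands.
- The arm moves only by the tool drive_tool, never from a script. Its argument "deltas" is text: rows parted by semicolons, each of 7 numbers parted by spaces: the shift along the tool's x, y, z in cm, then the turn, a rotation vector about the tool's x, y, z in rad, then the closure in counts, from 0 (fully open) to 255 (shut). In form: tx ty tz rx ry rz jaw; .... A call has 1 to 8 rows; each row shifts and turns the commanded pose from where the row before left it, along the tool's axes as they then stand; what a row does not reach is not made up. A row lasts 1/12 s, in which the tool goes at most 41.7 mm and 7.16 degrees, less where a joint would pass 70% of its speed; a pose out of reach is approached as far as the arm can. A call is refused whole if a number of a shift passes 4.17 or a number of a turn 0.125, either way. A call with a gripper value outside its range is refused whole. The fingers move at their own pace and stop on an object; "force" is the grip in N (left out, the last holds). Time passes only in rows, so rows that do not move let the fingers close. It gives the time, the measured TCP pose, the force, the opening and the grip force at its end, in the units of the state.
- manip.state(): the state, without advancing time (a new reading comes with each control period).
- imaging.grab_frame(name): name is "side" or "top" or "wrist"; returns (picture, depth): 480x640x3 uint8, red, green, blue; 480x640 float32, m along the optical axis (not along the pixel's ray), 0 where there is no reading.
- imaging.get_calibration(name): a dict with "intrinsics" (3x3 intrinsics, pixels), "camera_from_world" (4x4, takes a point from world to camera coordinates); the wrist camera has in their place "T_tool_cam" (4x4, takes a point from camera to tool coordinates, whose origin is the TCP and whose axes are the flange's). Camera axes: x right, y up, looking along -z (the intrinsics and any distortion apply to the point x, -y, -z); pixel columns grow to the right and rows downward; lengths in m; the calibration is good to about 2 mm. A picture is of the moment at which its call begins: read the wrist's pose just before it. get_calibration takes no time and is no camera call.
- ticket.sign_off(): hands the job in; it is judged then, once.
The state is a dict: "t": time; "qpos": joint angles; "dq": joint speeds; "effort": joint torques, N m; "tool_pos": TCP position; "tcp_rot": TCP orientation; "ft_force": force on the tool from outside, world axes, zero at the start; "ft_torque": the same for the moment, N m; "finger_gap": finger opening in m; "grasp_force": force on a finger pad.
Only numpy, scipy, OpenCV 4.12 (cv2) and the standard library are available. Lean on these libraries where they do the work, as an engineer would, in place of code of your own. Each camera call takes 0.05 s, during which the arm holds its last target. There are 200 camera calls.

## Working session

There is one attempt and no reset: what is moved stays moved. The work goes in short steps, Python scripts to look and compute and a tool call to move; the robot and the scene stay as the last step left them, time stands still between calls to the robot, and variables do not carry over. Pictures are saved under pics/ and viewed, at most 12 in all, crops included, and the job is handed in when it is done.

Besides the shell and the picture viewer there is one more tool, called after "Request:" by a JSON object that holds its "op" and its "data". drive_tool: Moves the arm, as the interface text tells. Its arguments: {"type":"object","properties":{"deltas":{"type":"string"},"force":{"type":"number"}},"required":["deltas"]}

```bash
mkdir -p pics
python3 - <<'E'
from cell import manip, imaging
import cv2,numpy as np
print(manip.state())
for n in ("top","side"):
    p,d=imaging.grab_frame(n); cv2.imwrite(f"pics/{n}0.png",p[:,:,::-1]); np.savez(f"{n}0.npz",p=p,d=d)
    print(n,imaging.get_calibration(n))
print(imaging.get_calibration("wrist"))
E
```

```text
{'t': 0.0, 'qpos': array([69.3004139 , 23.95040755, -0.5895931 , 92.4853973 ,  0.26906721,
       63.63717261, -3.03767768]), 'dq': array([ 0.01784456,  0.00629307, -0.10904745,  0.07845419, -0.00981221,
       -0.03674069, -0.01858526]), 'effort': array([ 4.11965357e-04, -8.64464307e+01,  6.79037478e-01, -4.34907889e+01,
        1.90755632e-02,  7.30900647e-03, -8.44289571e-05]), 'tool_pos': array([ 0.19634679, -0.59299452,  0.23063545]), 'tcp_rot': array([-1.79928582e+02,  5.38747711e-03,  1.83205236e+01]), 'ft_force': array([ 0.19675733, -0.19029532, -0.085288  ]), 'ft_torque': array([0.01217703, 0.03345437, 0.01164184]), 'grasp_force': 0.0, 'finger_gap': 0.08500482865652122}
top {'intrinsics': array([[562.65440115,   0.        , 310.95918853],
       [  0.        , 562.65440115, 245.72772442],
       [  0.        ,   0.        ,   1.        ]]), 'camera_from_world': array([[-0.02478287, -0.99969173, -0.0015037 , -0.01875347],
       [ 0.98795499, -0.02472168,  0.15275396, -0.60522311],
       [-0.15274404,  0.00230009,  0.98826311, -1.10539621],
       [ 0.        ,  0.        , 
[... 296 characters left out ...]
.36992987,  0.35757107,  0.85749334, -0.27218162],
       [-0.6342145 , -0.57727094,  0.51432502, -0.55418543],
       [ 0.        ,  0.        ,  0.        ,  1.        ]])}
{'intrinsics': array([[431.73443927,   0.        , 316.50248631],
       [  0.        , 431.73443927, 240.86304667],
       [  0.        ,   0.        ,   1.        ]]), 'T_tool_cam': array([[-1.58106919e-03,  9.44358215e-01,  3.28914976e-01,
         8.54569714e-02],
       [ 9.99998730e-01,  1.55972657e-03,  3.28737182e-04,
         6.40698664e-04],
       [-2.02571769e-04,  3.28915078e-01, -9.44359482e-01,
        -1.41585628e-01],
       [ 0.00000000e+00,  0.00000000e+00,  0.00000000e+00,
         1.00000000e+00]])}
```

View pics/top0.png

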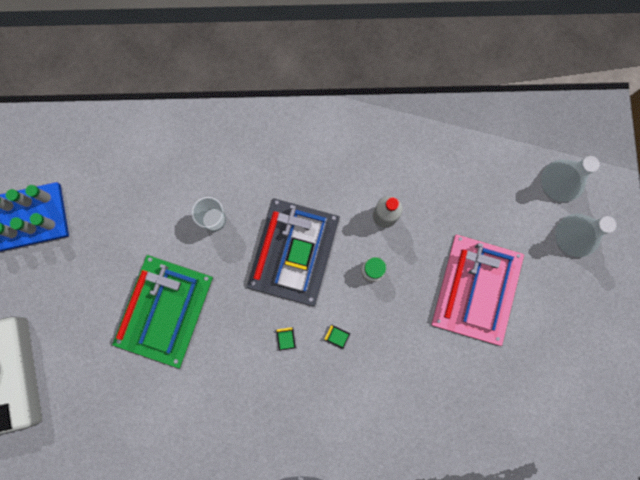

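View pics/side0.png

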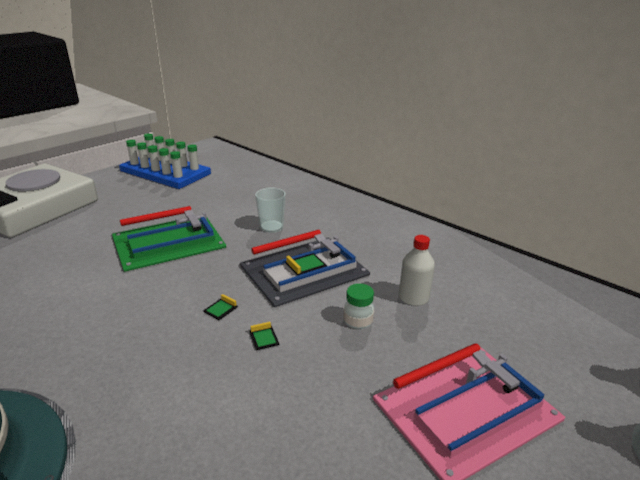

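The candidates in the top view are:
- **Stages:** dark at (293,252), green at (162,312), pink at (478,290).
- **Holders:** one in the dark stage at (299,253), and two smaller loose ones at (286,339) and (337,336).

I choose the dark stage and the holder lying in it, and check both in a close crop.

```bash
cat > h.py <<'E'
import numpy as np
from cell import imaging
def ray(n,u,v,z):
    "world point at height z under pixel"
    c=imaging.get_calibration(n);K=c["intrinsics"];T=c["camera_from_world"];R=T[:3,:3]
    o=-R.T@T[:3,3]
    d=R.T@np.array([(u-K[0,2])/K[0,0],-(v-K[1,2])/K[1,1],-1])
    return o+d*(z-o[2])/d[2]
def proj(n,p):
    c=imaging.get_calibration(n);K=c["intrinsics"];T=c["camera_from_world"]
    q=T[:3,:3]@p+T[:3,3]
    return K[0,0]*q[0]/-q[2]+K[0,2],K[1,2]-K[1,1]*q[1]/-q[2]
E
python3 - <<'E'
import cv2,numpy as np
p=np.load("top0.npz")["p"][190:315,235:350,::-1]
cv2.imwrite("pics/crop1.png",cv2.resize(p,None,fx=4.8,fy=4.8,interpolation=cv2.INTER_CUBIC))
E
```

```text
(no output)
```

View pics/crop1.png

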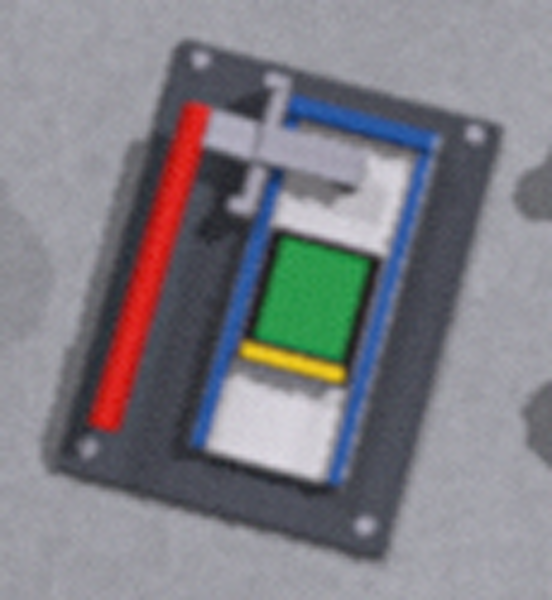

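The crop shows the dark stage, with the holder filling the width between the blue rails, so it is the large one. The yellow tab is at crop (293,363), the red bar runs from (198,105) to (107,428), and the foot arm ends at about (360,172).

Run:
```python
from h import *
f=lambda x,y,z: ray("top",235+(x+.5)/4.8-.5,190+(y+.5)/4.8-.5,z)
A=[f(*c,.008) for c in ((185,40),(502,125),(382,560),(58,465))] # (+x,+y),(+x,-y),(-x,-y),(-x,+y)
L=np.array([[.1,.075],[.1,-.075],[-.1,-.075],[-.1,.075]])
W=np.array(A)[:,:2]; O=W.mean(0); B=W-O
th=np.arctan2((L[:,0]*B[:,1]-L[:,1]*B[:,0]).sum(),(L*B).sum())
R=np.array([[np.cos(th),-np.sin(th)],[np.sin(th),np.cos(th)]])
print("O",O,"th",np.degrees(th)); print("res",B-L@R.T)
inv=lambda p:(p[:2]-O)@R
for nm,x,y,z in (("bar+",198,103,.042),("bar-",107,430,.042),("tabL",240,348,.038),("tabR",345,374,.038),("stopL",290,115,.032),("stopR",432,153,.032),("front L",278,235,.026),("frontR",376,260,.026)):
    print(nm,inv(f(x,y,z)).round(4))
for nm,u,v,h in (("bottle",391,206,.12),("jar",374,267,.06),("beaker",208,212,.08)):print(nm,ray("top",u,v,h),inv(ray("top",u,v,h)))
```

```text
O [0.60015413 0.00353437] th -17.110843427120635
res [[-0.00156274 -0.00119205]
 [ 0.00028267  0.00183424]
 [ 0.00033893  0.00125962]
 [ 0.00094113 -0.00190181]]
bar+ [0.0663 0.0556]
bar- [-0.0803  0.0532]
tabL [-0.0309  0.0089]
tabR [-0.0295 -0.0374]
stopL [0.0739 0.0167]
stopR [ 0.0744 -0.0473]
front L [0.0224 0.0077]
frontR [ 0.0233 -0.0364]
bottle [ 0.66712133 -0.19046243  0.12      ] [ 0.12108102 -0.16570681]
jar [ 0.55603902 -0.15943704  0.06      ] [ 0.00578719 -0.16873746]
beaker [0.67299864 0.17104606 0.08      ] [0.02033473 0.18152958]
```

Request:
{"op": "drive_tool", "data": {"deltas": "0 0 0 0 0 0.1236 87;0 0 0 0 0 0.1236 87;0 0 0 0 0 0.1236 87;0 0 0 0 0 0.1236 87;0 0 0 0 0 0.1236 87;0.4 -2 0 0 0 0 87;0.7 -3.5 0 0 0 0 87;0.7 -3.5 0 0 0 0 87", "force": 60}}

```text
t: 0.77
tool_pos: [0.2399, -0.5116, 0.2306]
tcp_rot: [-180.0, 0.1, -17.2]
ft_force: [0.9, -0.1, 0.1]
finger_gap: 0.0562
grasp_force: 0.0
```

Request:
{"op": "drive_tool", "data": {"deltas": "0.7 -3.5 0 0 0 0 87;0.7 -3.5 0 0 0 0 87;0.7 -3.5 0 0 0 0 87;0.7 -3.5 0 0 0 0 87;0.7 -3.5 0 0 0 0 87;0.7 -3.5 0 0 0 0 87;0.7 -3.5 0 0 0 0 87;0.7 -3.5 0 0 0 0 87"}}

```text
t: 1.43
tool_pos: [0.3763, -0.2597, 0.2313]
tcp_rot: [180.0, 0.0, -17.1]
ft_force: [0.7, -0.4, -0.4]
finger_gap: 0.056
grasp_force: 0.0
```

Request:
{"op": "drive_tool", "data": {"deltas": "0.7 -3.5 0 0 0 0 87;0.7 -3.5 0 0 0 0 87;0.7 -3.5 0 0 0 0 87;0.7 -3.5 0 0 0 0 87;0.7 -3.5 0 0 0 0 87;0.7 -3.5 0 0 0 0 87;0.7 -3.5 0 0 0 0 87;0 0 0 0 0 0 87"}}

```text
t: 2.1
tool_pos: [0.4968, -0.0353, 0.2313]
tcp_rot: [-179.9, -0.0, -16.7]
ft_force: [-0.9, 1.9, 0.0]
finger_gap: 0.0563
grasp_force: 0.0
```

Request:
{"op": "drive_tool", "data": {"deltas": "0.5 -2.2 0 0 0 0 87;0.5 -2.2 0 0 0 0 87;0.6 -2.2 1 0 0 0 87;0.6 -2.1 2.5 0 0 0 87;0 0 2.5 0 0 0 87;0 0 2 0 0 0 87;0 0 1 0 0 0 87;0 0 0 0 0 0 87"}}

```text
t: 2.77
tool_pos: [0.5402, 0.0349, 0.1393]
tcp_rot: [179.9, 0.2, -17.1]
ft_force: [-0.5, -0.9, -0.1]
finger_gap: 0.056
grasp_force: 0.0
```

Run:
```python
from cell import manip, imaging
import cv2,numpy as np
s=manip.state();print(s["tool_pos"],s["tcp_rot"],s["ft_force"])
p,d=imaging.grab_frame("wrist"); cv2.imwrite("pics/w1.png",p[:,:,::-1]); np.savez("w1.npz",p=p,d=d,pos=s["tool_pos"],rot=s["tcp_rot"])
```

```text
[0.54015049 0.03490525 0.13928094] [179.93647696   0.19740934 -17.08281014] [-0.45831406 -0.86433416 -0.1305147 ]
```

View pics/w1.png

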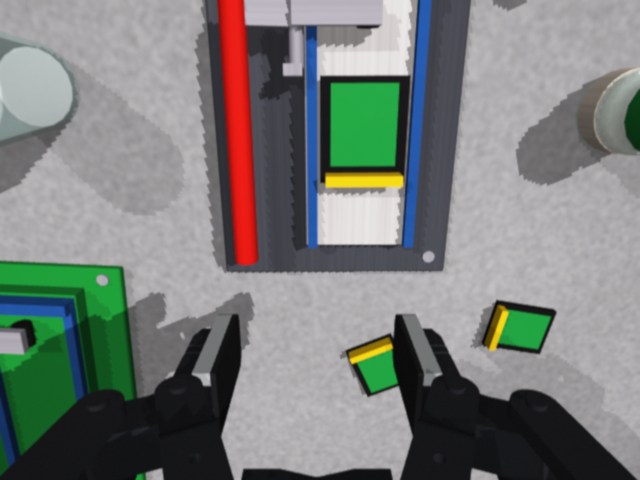

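The wrist view shows the tab's rear edge from (325,187) to (403,187), the bar from (231,0) to its near end at (246,264), the near base corners at (225,271) and (443,271), and the rail ends at (312,247) and (408,247).

```bash
cat >> h.py <<'E'
from scipy.spatial.transform import Rotation
def wray(u,v,z,pos,rot):
    c=imaging.get_calibration("wrist");K=c["intrinsics"];T=c["T_tool_cam"]
    R=Rotation.from_euler("xyz",rot,degrees=True).as_matrix()
    o=pos+R@T[:3,3]
    d=R@T[:3,:3]@np.array([(u-K[0,2])/K[0,0],-(v-K[1,2])/K[1,1],-1])
    return o+d*(z-o[2])/d[2]
E
python3 - <<'E'
from h import *
w=np.load("w1.npz");pos,rot=w["pos"],w["rot"]
O=np.array([.5958,-.0108]);th=np.radians(-17)
R=np.array([[np.cos(th),-np.sin(th)],[np.sin(th),np.cos(th)]])
print("tcp",(pos[:2]-O)@R)
for nm,u,v,z in (("bar end",246,264,.040),("bar far",231,0,.044),("tabrearL",325,187,.038),("tabrearR",403,187,.038),("cornL",225,271,.008),("cornR",443,271,.008),("railL",312,247,.026),("railR",408,247,.026),("railLfar",312,30,.026),("railRfar",424,0,.026),("frontL",321,76,.026),("frontR",409,76,.026)):
    p=wray(u,v,z,pos,rot)[:2];print(nm,((p-O)@R*1000).round(1))
E
```

```text
tcp [-0.06658081  0.0274378 ]
bar end [-79.7  69.7]
bar far [60.5 68.3]
tabrearL [-33.2  22.2]
tabrearR [-33.3 -22.3]
cornL [-98.  90.]
cornR [-98.5 -59.6]
railL [-74.1  30. ]
railR [-74.3 -30.3]
railLfar [49.3 29.2]
railRfar [ 63.3 -29.4]
frontL [26.3 24.4]
frontR [ 26.2 -24.1]
```

Request:
{"op": "drive_tool", "data": {"deltas": "0.3 -0.43 0 0 0 0 87;0.3 -0.43 0 0 0 0 87;0 0 2.4 0 0 0 87;0 0 2.4 0 0 0 87;0 0 2 0 0 0 87;0 0 1.4 0 0 0 87;0 0 0 0 0 0 87;0 0 0 0 0 0 87"}}

```text
t: 3.48
tool_pos: [0.5501, 0.0419, 0.0599]
tcp_rot: [-180.0, -0.0, -17.1]
ft_force: [-0.4, 0.2, 0.4]
finger_gap: 0.0562
grasp_force: 0.0
```

```bash
cat > st.py <<'E'
from cell import manip
import numpy as np
s=manip.state();O=np.array([.5958,-.0108]);th=np.radians(-17)
R=np.array([[np.cos(th),-np.sin(th)],[np.sin(th),np.cos(th)]])
print(s["t"],"fix mm",((s["tool_pos"][:2]-O)@R*1000).round(1),"z",s["tool_pos"][2].round(4),s["tcp_rot"].round(2),"F fix",(s["ft_force"][:2]@R).round(2),s["ft_force"][2].round(2),"T",s["ft_torque"].round(2),s["finger_gap"].round(4))
E
python3 st.py
```

```text
Traceback (most recent call last):
  File "st.py", line 5, in <module>
    print(s["t"],"fix mm",((s["tool_pos"][:2]-O)@R*1000).round(1),"z",s["tool_pos"][2].round(4),s["tcp_rot"].round(2),"F fix",(s["ft_force"][:2]@R).round(2),s["ft_force"][2].round(2),"T",s["ft_torque"].round(2),s["finger_gap"].round(4))
                                                                                                                                                                                                                   ^^^^^^^^^^^^^^^^^^^^^
AttributeError: 'float' object has no attribute 'round'
```

Request:
{"op": "drive_tool", "data": {"deltas": "0 0 0.8 0 0 0 87;0 0 0.4 0 0 0 87;0 0 0.3 0 0 0 87;0 0 0 0 0 0 87;0 0 0 0 0 0 87"}}

```text
t: 3.9
tool_pos: [0.5497, 0.0416, 0.0444]
tcp_rot: [-180.0, -0.0, -17.1]
ft_force: [0.3, -0.8, -0.3]
finger_gap: 0.0561
grasp_force: 0.0
```

```bash
sed -i 's/s\["finger_gap"\].round(4)/s["finger_gap"]/' st.py; python3 st.py
```

```text
3.9 fix mm [-59.4  36.6] z 0.0444 [-179.99   -0.    -17.09] F fix [ 0.56 -0.66] -0.3 T [-0.01  0.03  0.02] 0.05607185915925631
```

Request:
{"op": "drive_tool", "data": {"deltas": "0 0 0.3 0 0 0 87;0 0 0.3 0 0 0 87;0 0 0 0 0 0 87;0 0 0 0 0 0 87"}}

```text
t: 4.23
tool_pos: [0.5498, 0.0417, 0.0383]
tcp_rot: [-180.0, -0.0, -17.1]
ft_force: [1.1, 1.6, 4.3]
finger_gap: 0.0561
grasp_force: 1.6
```

Request:
{"op": "drive_tool", "data": {"deltas": "0 0 0.3 0 0 0 87;0 0 0.2 0 0 0 87;0 0 0 0 0 0 87;0 0 0 0 0 0 87"}}

```text
t: 4.57
tool_pos: [0.5497, 0.0418, 0.0333]
tcp_rot: [-180.0, -0.0, -17.1]
ft_force: [1.9, 3.2, 5.0]
finger_gap: 0.0564
grasp_force: 2.3
```

Request:
{"op": "drive_tool", "data": {"deltas": "0 0 0.2 0 0 0 87;0 0 0.2 0 0 0 87;0 0 0 0 0 0 87;0 0 0 0 0 0 87"}}

```text
t: 4.9
tool_pos: [0.5497, 0.0417, 0.0294]
tcp_rot: [-180.0, -0.0, -17.1]
ft_force: [2.1, 3.0, 5.6]
finger_gap: 0.0559
grasp_force: 2.5
```

```bash
python3 st.py
python3 - <<'E'
from cell import imaging
import cv2
p,_=imaging.grab_frame("side"); cv2.imwrite("pics/s2.png",cv2.resize(p[180:330,220:400,::-1],None,fx=4,fy=4,interpolation=cv2.INTER_CUBIC))
E
```

```text
4.9 fix mm [-59.5  36.7] z 0.0294 [-179.99   -0.    -17.08] F fix [1.09 3.45] 5.59 T [ 0.79 -0.32  0.03] 0.05594926421948468
```

View pics/s2.png

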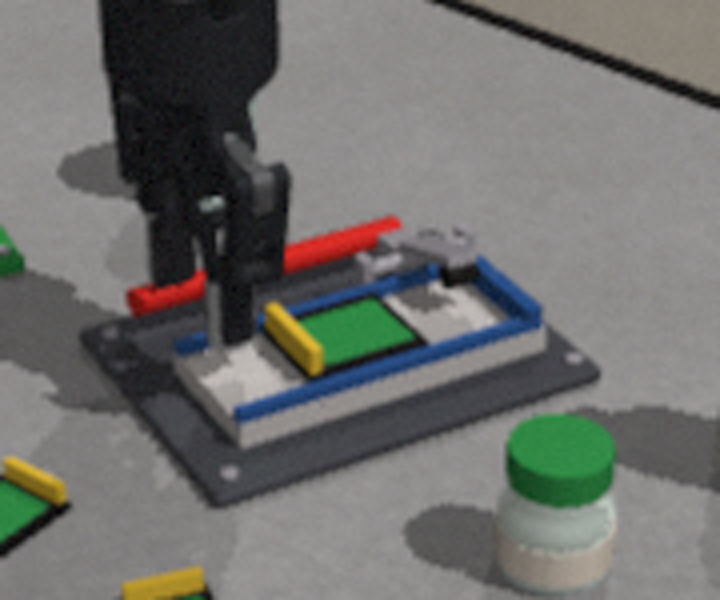

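The clip is open: the foot is raised at crop (460,275), and the holder at (345,335) has not moved. The sideways force suggests the fingertip is off the bar's crest, so I check with the wrist camera.

Run:
```python
from cell import imaging
import cv2
p,_=imaging.grab_frame("wrist"); cv2.imwrite("pics/w2.png",p[:,:,::-1])
from h import *
O=np.array([.5958,-.0108]);th=np.radians(-17)
R=np.array([[np.cos(th),-np.sin(th)],[np.sin(th),np.cos(th)]])
for x,y,z in ((-70,8.7,30),(-48,8.7,30),(-70,-6,30),(-48,-6,30),(-59,1,34),(-59,1,30),(-59,1,26),(58,0,21.5),(58,0,28),(58,0,36)):
    q=proj("side",np.array([*(O+R@np.array([x,y])/1000),z/1000]));print(x,y,z,(q[0]-220)*4,(q[1]-180)*4)
```

```text
-70 8.7 30 205.7963133509445 352.9566679952318
-48 8.7 30 249.68450915592825 339.8031846470242
-70 -6 30 220.32875910360326 369.11452976627015
-48 -6 30 264.59645530765897 355.62408484631396
-59 1 34 235.30112333761554 347.21632642356803
-59 1 30 235.5269604437865 354.6702284585142
-59 1 26 235.7517503600311 362.08956730207706
58 0 21.5 457.6957345591861 303.83004823405884
58 0 28 458.1425723772111 292.22857170481257
58 0 36 458.6969240121359 277.8356595069241
```

View pics/w2.png

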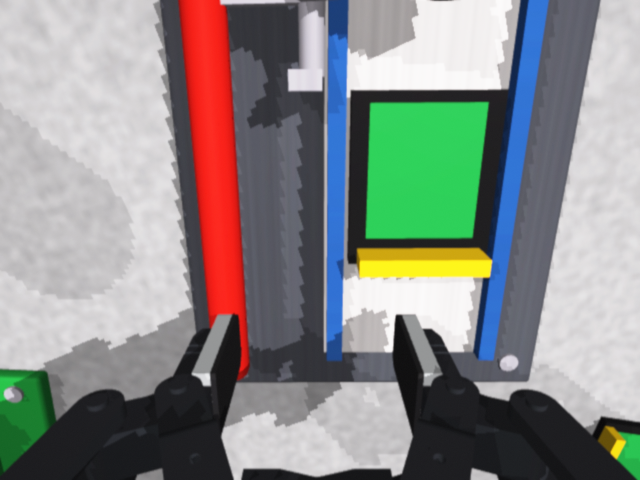

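The fingertip covers the bar's crest (finger columns 213–240, bar 212–246), and the other finger stands behind the tab (rear edge at row 277). The tips sit about 5 mm above the TCP, so I press a little lower.

Request:
{"op": "drive_tool", "data": {"deltas": "0 0 0.15 0 0 0 87;0 0 0.15 0 0 0 87;0 0 0 0 0 0 87;0 0 0 0 0 0 87"}}

```text
t: 5.33
tool_pos: [0.5497, 0.0418, 0.0264]
tcp_rot: [-180.0, -0.0, -17.1]
ft_force: [1.1, 3.8, 5.1]
finger_gap: 0.0563
grasp_force: 2.7
```

Request:
{"op": "drive_tool", "data": {"deltas": "0.4 0 0 0 0 0 87;0.4 0 0 0 0 0 87;0.3 0 0 0 0 0 87;0.2 0 0 0 0 0 87;0.2 0 0 0 0 0 87;0.2 0 0 0 0 0 87;0.2 0 0 0 0 0 87;0 0 0 0 0 0 87"}}

```text
t: 6.0
tool_pos: [0.5671, 0.0355, 0.026]
tcp_rot: [179.9, 0.1, -17.1]
ft_force: [-1.7, 1.2, 5.1]
finger_gap: 0.056
grasp_force: 2.7
```

```bash
python3 st.py
```

```text
6.0 fix mm [-41.   35.9] z 0.026 [ 1.7994e+02  9.0000e-02 -1.7100e+01] F fix [-2.    0.65] 5.1 T [0.25 0.4  0.1 ] 0.05604100067543122
```

Request:
{"op": "drive_tool", "data": {"deltas": "0.3 0 0 0 0 0 87;0.3 0 0 0 0 0 87;0.3 0 0 0 0 0 87;0.3 0 0 0 0 0 87;0.3 0 0 0 0 0 87;0.3 0 0 0 0 0 87;0.3 0 0 0 0 0 87;0 0 0 0 0 0 87"}}

```text
t: 6.67
tool_pos: [0.5873, 0.0293, 0.0261]
tcp_rot: [179.9, 0.1, -17.1]
ft_force: [-1.8, -0.2, 6.1]
finger_gap: 0.0566
grasp_force: 2.7
```

```bash
python3 st.py
python3 - <<'E'
from cell import imaging
import cv2
p,_=imaging.grab_frame("wrist"); cv2.imwrite("pics/w3.png",p[:,:,::-1])
E
```

```text
6.6667 fix mm [-19.8  35.9] z 0.0261 [ 1.7994e+02  9.0000e-02 -1.7100e+01] F fix [-1.61 -0.73] 6.12 T [0.21 0.27 0.03] 0.05662020911770499
```

View pics/w3.png

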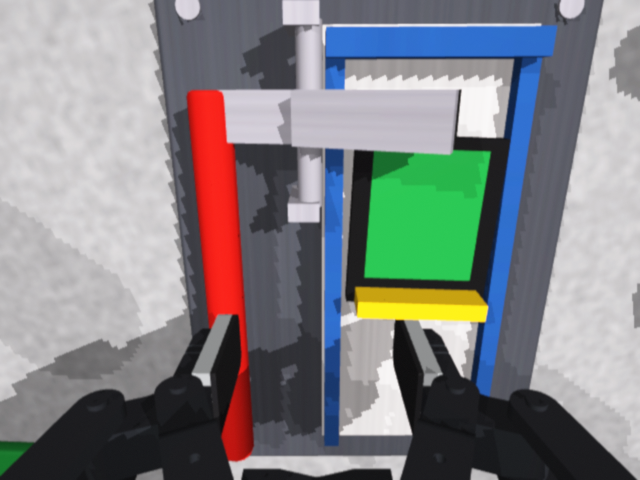

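The tab (rear edge at row 320) is now against the finger, and the holder's front edge (row 138) is passing under the raised arm. I keep pushing.

Request:
{"op": "drive_tool", "data": {"deltas": "0.3 0 0 0 0 0 87;0.3 0 0 0 0 0 87;0.3 0 0 0 0 0 87;0.3 0 0 0 0 0 87;0.3 0 0 0 0 0 87;0.3 0 0 0 0 0 87;0.2 0 0 0 0 0 87;0 0 0 0 0 0 87"}}

```text
t: 7.38
tool_pos: [0.6064, 0.0235, 0.0261]
tcp_rot: [179.9, 0.1, -17.1]
ft_force: [-1.5, 0.6, 5.7]
finger_gap: 0.0565
grasp_force: 2.8
```

Request:
{"op": "drive_tool", "data": {"deltas": "0.2 0 0 0 0 0 87;0.1 0 0 0 0 0 87;0 0 0 0 0 0 87"}}

```text
t: 7.63
tool_pos: [0.6089, 0.0227, 0.026]
tcp_rot: [179.9, 0.1, -17.1]
ft_force: [-4.1, 0.4, 6.3]
finger_gap: 0.0564
grasp_force: 3.1
```

```bash
python3 st.py
```

```text
7.6333 fix mm [ 2.8 35.9] z 0.026 [ 1.7994e+02  1.1000e-01 -1.7090e+01] F fix [-4.07 -0.88] 6.29 T [0.3  0.62 0.09] 0.0564439297937903
```

Request:
{"op": "drive_tool", "data": {"deltas": "0.1 0 0 0 0 0 87;0 0 0 0 0 0 87;0 0 0 0 0 0 87"}}

```text
t: 7.88
tool_pos: [0.6094, 0.0225, 0.026]
tcp_rot: [179.9, 0.1, -17.1]
ft_force: [-7.0, 2.1, 8.0]
finger_gap: 0.0562
grasp_force: 6.1
```

Request:
{"op": "drive_tool", "data": {"deltas": "0.1 0 0 0 0 0 87;0 0 0 0 0 0 87;0 0 0 0 0 0 87"}}

```text
t: 8.13
tool_pos: [0.6096, 0.0225, 0.0259]
tcp_rot: [179.9, 0.2, -17.1]
ft_force: [-12.3, 1.8, 13.7]
finger_gap: 0.0562
grasp_force: 9.0
```

```bash
python3 st.py
python3 - <<'E'
from cell import imaging
import cv2
p,_=imaging.grab_frame("wrist"); cv2.imwrite("pics/w4.png",p[:,:,::-1])
E
```

```text
8.1333 fix mm [ 3.4 35.9] z 0.0259 [179.9    0.24 -17.09] F fix [-12.32  -1.89] 13.66 T [ 0.7   2.72 -0.14] 0.05622732342840138
```

View pics/w4.png

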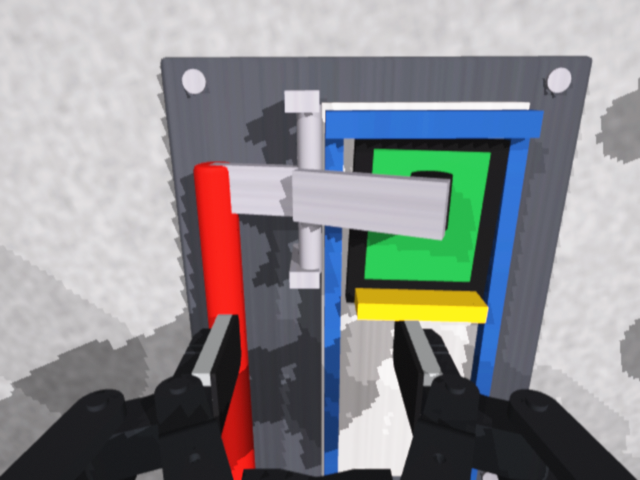

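The holder is home: its black front edge at row 145 is against the blue stop with no gap, and the foot stands over the coupon at (432,180). I ease back off the tab with the bar still held, then let the bar up.

Request:
{"op": "drive_tool", "data": {"deltas": "-0.1 0 0 0 0 0 87;-0.1 0 0 0 0 0 87;-0.1 0 0 0 0 0 87;-0.1 0 0 0 0 0 87;-0.1 0 0 0 0 0 87;0 0 0 0 0 0 87;0 0 0 0 0 0 87"}}

```text
t: 8.77
tool_pos: [0.6071, 0.0232, 0.0265]
tcp_rot: [180.0, -0.0, -17.1]
ft_force: [1.1, -1.4, 5.6]
finger_gap: 0.0565
grasp_force: 2.7
```

```bash
python3 st.py
```

```text
8.7667 fix mm [ 0.8 35.8] z 0.0265 [ 1.7997e+02 -2.0000e-02 -1.7120e+01] F fix [ 1.45 -1.04] 5.59 T [-0.04 -0.51 -0.07] 0.056464025626719
```

Request:
{"op": "drive_tool", "data": {"deltas": "0 0 -0.2 0 0 0 87;0 0 -0.3 0 0 0 87;0 0 -0.3 0 0 0 87;0 0 -0.3 0 0 0 87;0 0 -0.3 0 0 0 87;0 0 -0.3 0 0 0 87;0 0 -0.5 0 0 0 87;0 0 -1 0 0 0 87"}}

```text
t: 9.43
tool_pos: [0.6062, 0.0241, 0.058]
tcp_rot: [180.0, 0.1, -17.1]
ft_force: [0.4, 0.8, 0.9]
finger_gap: 0.0562
grasp_force: 0.0
```

Request:
{"op": "drive_tool", "data": {"deltas": "0 0 -2 0 0 0 87;0 0 -3 0 0 0 87;-1 0 -3 0 0 0 87;-2 0 -2 0 0 0 87;-2 0 0 0 0 0 87;-2 0 0 0 0 0 87;0 0 0 0 0 0 87;0 0 0 0 0 0 87"}}

```text
t: 10.1
tool_pos: [0.5397, 0.0448, 0.1593]
tcp_rot: [-180.0, -0.0, -17.0]
ft_force: [0.8, -0.8, 0.5]
finger_gap: 0.0564
grasp_force: 0.0
```

```bash
python3 st.py
python3 - <<'E'
from cell import imaging,manip
import cv2,numpy as np
s=manip.state()
p,d=imaging.grab_frame("wrist"); cv2.imwrite("pics/w5.png",p[:,:,::-1]); np.savez("w5.npz",pos=s["tool_pos"],rot=s["tcp_rot"])
E
```

```text
10.1 fix mm [-69.9  36.8] z 0.1593 [-1.800e+02 -5.000e-02 -1.704e+01] F fix [ 0.95 -0.53] 0.47 T [ 0.02 -0.    0.06] 0.0564447979583986
```

View pics/w5.png

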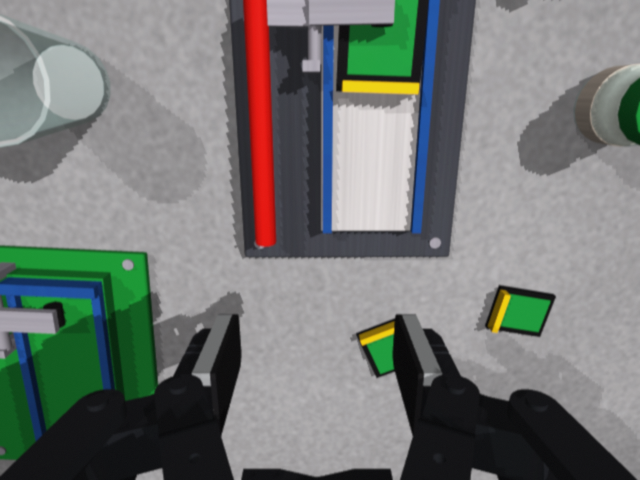

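Run:
```python
from h import *
import cv2
w=np.load("w5.npz");O=np.array([.5958,-.0108]);th=np.radians(-17)
R=np.array([[np.cos(th),-np.sin(th)],[np.sin(th),np.cos(th)]])
for u,v,z in ((342,94,.038),(419,95,.038),(322,233,.026),(422,233,.026)):print(((wray(u,v,z,w["pos"],w["rot"])[:2]-O)@R*1000).round(1))
a,_=imaging.grab_frame("side");b,_=imaging.grab_frame("top")
a=cv2.resize(a[215:305,270:375,::-1],(400,343),interpolation=cv2.INTER_CUBIC);b=cv2.resize(b[195:285,255:345,::-1],(343,343),interpolation=cv2.INTER_CUBIC)
cv2.imwrite("pics/f.png",np.hstack([a,b]))
```

```text
[14.  21.7]
[ 13.4 -22.7]
[-74.2  33. ]
[-74.4 -34. ]
```

View pics/f.png

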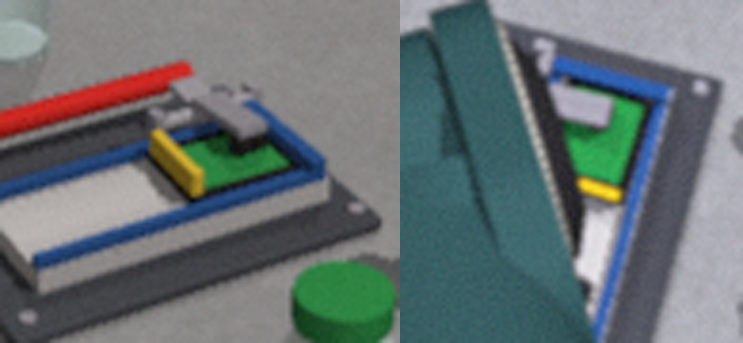

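The clip is closed on the holder. One last close look at the front edge against the stop.

Request:
{"op": "drive_tool", "data": {"deltas": "2 0 0 0 0 0 87;2.5 0 1 0 0 0 87;2 0 2 0 0 0 87;0 0 2 0 0 0 87;0 0 0 0 0 0 87;0 0 0 0 0 0 87"}}

```text
t: 10.75
tool_pos: [0.6016, 0.0255, 0.1075]
tcp_rot: [180.0, 0.1, -17.1]
ft_force: [-0.6, 1.0, 0.6]
finger_gap: 0.0562
grasp_force: 0.0
```

```bash
python3 st.py
python3 - <<'E'
from h import *
from cell import manip
import cv2
s=manip.state();pos,rot=s["tool_pos"],s["tcp_rot"]
p,d=imaging.grab_frame("wrist"); cv2.imwrite("pics/w6full.png",p[:,:,::-1]);np.savez("w6.npz",pos=pos,rot=rot)
cv2.imwrite("pics/w6.png",cv2.resize(p[40:240,300:500,::-1],None,fx=3,fy=3,interpolation=cv2.INTER_CUBIC))
E
```

```text
10.75 fix mm [-5.  36.4] z 0.1075 [ 1.7998e+02  1.5000e-01 -1.7090e+01] F fix [-0.82  0.75] 0.63 T [0.03 0.04 0.01] 0.056227300358670185
```

View pics/w6.png

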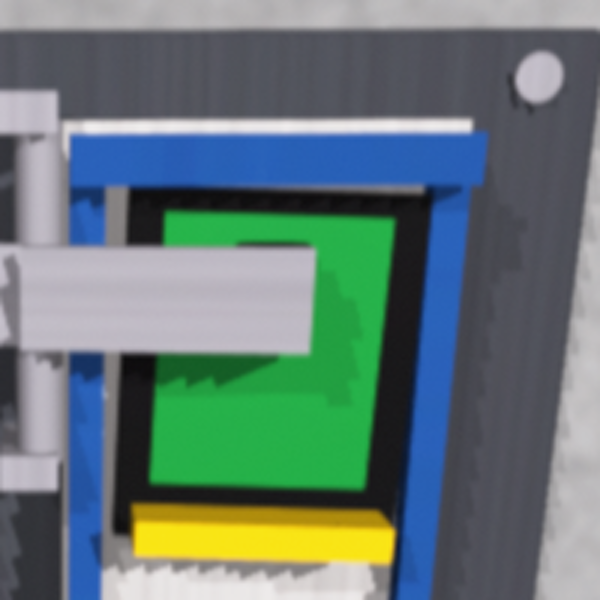

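Run:
```python
from h import *
w=np.load("w6.npz");O=np.array([.5958,-.0108]);th=np.radians(-17)
R=np.array([[np.cos(th),-np.sin(th)],[np.sin(th),np.cos(th)]])
for n,x,y,z in (("stopL",110,186,.032),("stopR",425,185,.032),("frontL",130,190,.026),("frontR",425,196,.026),("tabrL",134,557,.038),("tabrR",392,564,.038),("tabrL top?",134,521,.038),("tabrR",392,528,.038)):print(n,((wray(300+x/3,40+y/3,z,w["pos"],w["rot"])[:2]-O)@R*1000).round(1))
```

```text
stopL [75.3 26.3]
stopR [ 75.3 -23.9]
frontL [74.5 22.8]
frontR [ 73.4 -25.7]
tabrL [15.2 21.8]
tabrR [ 13.9 -22.3]
tabrL top? [21.6 21.9]
tabrR [ 20.2 -21.8]
```

The front edge has about a 1.3 mm gap and the holder is slightly yawed (0.8 mm on the left, 1.9 mm on the right). I mend it by reopening the clip and pushing again, lower and nearer the lagging side.

Request:
{"op": "drive_tool", "data": {"deltas": "-0.5 0.4 0 0 0 0 62;0 0 2 0 0 0 62;0 0 2 0 0 0 62;0 0 1.5 0 0 0 62;0 0 0.5 0 0 0 62;0 0 0.3 0 0 0 62;0 0 0.3 0 0 0 62;0 0 0 0 0 0 62"}}

```text
t: 11.47
tool_pos: [0.5965, 0.0231, 0.043]
tcp_rot: [-180.0, -0.0, -17.1]
ft_force: [-0.4, 0.6, 1.4]
finger_gap: 0.0648
grasp_force: 0.0
```

Request:
{"op": "drive_tool", "data": {"deltas": "0 0 0.3 0 0 0 62;0 0 0.3 0 0 0 62;0 0 0.3 0 0 0 62;0 0 0.3 0 0 0 62;0 0 0.2 0 0 0 62;0 0 0 0 0 0 62;0 0 0 0 0 0 62"}}

```text
t: 12.05
tool_pos: [0.5965, 0.0235, 0.0284]
tcp_rot: [-180.0, -0.0, -17.1]
ft_force: [1.2, 4.1, 5.3]
finger_gap: 0.0645
grasp_force: 2.5
```

```bash
python3 st.py
```

```text
12.05 fix mm [-9.4 33. ] z 0.0284 [-1.7997e+02 -2.0000e-02 -1.7070e+01] F fix [-0.06  4.26] 5.32 T [ 0.92 -0.34 -0.03] 0.06449058702444047
```

Request:
{"op": "drive_tool", "data": {"deltas": "0 0 0.2 0 0 0 62;0 0 0.2 0 0 0 62;0 0 0.05 0 0 0 62;0.3 0 0 0 0 0 62;0.3 0 0 0 0 0 62;0.3 0 0 0 0 0 62;0.2 0 0 0 0 0 62;0 0 0 0 0 0 62"}}

```text
t: 12.72
tool_pos: [0.6065, 0.0197, 0.024]
tcp_rot: [180.0, 0.0, -17.1]
ft_force: [-2.6, 1.0, 9.1]
finger_gap: 0.0647
grasp_force: 4.6
```

```bash
python3 st.py
```

```text
12.7167 fix mm [ 1.3 32.3] z 0.024 [ 1.7997e+02  5.0000e-02 -1.7090e+01] F fix [-2.74  0.17] 9.09 T [0.54 0.46 0.1 ] 0.06467350337244715
```

Request:
{"op": "drive_tool", "data": {"deltas": "0.1 0 0 0 0 0 62;0.1 0 0 0 0 0 62;0 0 0 0 0 0 62;0 0 0 0 0 0 62"}}

```text
t: 13.05
tool_pos: [0.6081, 0.0191, 0.0239]
tcp_rot: [180.0, 0.1, -17.1]
ft_force: [-3.8, 0.6, 9.7]
finger_gap: 0.0646
grasp_force: 5.9
```

Request:
{"op": "drive_tool", "data": {"deltas": "0.1 0 0 0 0 0 62;0 0 0 0 0 0 62;0 0 0 0 0 0 62"}}

```text
t: 13.3
tool_pos: [0.6082, 0.0191, 0.0238]
tcp_rot: [179.9, 0.2, -17.1]
ft_force: [-10.8, 2.5, 13.8]
finger_gap: 0.0646
grasp_force: 8.8
```

```bash
python3 st.py
```

```text
13.3 fix mm [ 3.1 32.2] z 0.0238 [ 1.7994e+02  1.6000e-01 -1.7070e+01] F fix [-11.05  -0.78] 13.82 T [0.92 2.21 0.08] 0.0645935275533972
```

Request:
{"op": "drive_tool", "data": {"deltas": "-0.05 0 0 0 0 0 62;-0.05 0 0 0 0 0 62;0 0 0 0 0 0 62;0 0 0 0 0 0 62"}}

```text
t: 13.63
tool_pos: [0.6081, 0.0191, 0.0239]
tcp_rot: [180.0, 0.1, -17.1]
ft_force: [-4.7, 2.4, 8.9]
finger_gap: 0.0646
grasp_force: 5.8
```

Request:
{"op": "drive_tool", "data": {"deltas": "-0.05 0 0 0 0 0 62;0 0 0 0 0 0 62;0 0 0 0 0 0 62"}}

```text
t: 13.88
tool_pos: [0.608, 0.0192, 0.024]
tcp_rot: [180.0, 0.0, -17.1]
ft_force: [-1.5, 1.7, 7.0]
finger_gap: 0.0645
grasp_force: 4.1
```

```bash
python3 st.py
python3 - <<'E'
from h import *
from cell import manip
import cv2
s=manip.state();p,d=imaging.grab_frame("wrist");np.savez("w7.npz",p=p,pos=s["tool_pos"],rot=s["tcp_rot"])
E
```

```text
13.8833 fix mm [ 2.9 32.2] z 0.024 [ 1.7998e+02  1.0000e-02 -1.7100e+01] F fix [-1.92  1.23] 6.99 T [0.5  0.27 0.03] 0.06445070666614384
```

Request:
{"op": "drive_tool", "data": {"deltas": "-0.05 0 0 0 0 0 62;-0.03 0 0 0 0 0 62;0 0 -0.2 0 0 0 62;0 0 -0.2 0 0 0 62;0 0 -0.2 0 0 0 62;0 0 -0.2 0 0 0 62;0 0 -0.2 0 0 0 62;0 0 -0.2 0 0 0 62"}}

```text
t: 14.6
tool_pos: [0.6069, 0.0197, 0.0357]
tcp_rot: [180.0, 0.1, -17.1]
ft_force: [0.4, 0.3, -0.3]
finger_gap: 0.0643
grasp_force: 0.0
```

Request:
{"op": "drive_tool", "data": {"deltas": "0 0 -0.3 0 0 0 62;0 0 -0.3 0 0 0 62;0 0 -0.5 0 0 0 62;0 0 -1.5 0 0 0 62;0 0 -2 0 0 0 62;-0.5 0 -2 0 0 0 62;0 0 -0.5 0 0 0 62;0 0 0 0 0 0 62"}}

```text
t: 15.27
tool_pos: [0.6034, 0.0213, 0.1085]
tcp_rot: [-180.0, -0.1, -17.1]
ft_force: [-0.2, -1.4, 0.3]
finger_gap: 0.0648
grasp_force: 0.0
```

```bash
python3 st.py
python3 - <<'E'
from h import *
from cell import manip
import cv2
s=manip.state();pos,rot=s["tool_pos"],s["tcp_rot"]
p,d=imaging.grab_frame("wrist");np.savez("w8.npz",pos=pos,rot=rot)
a=cv2.resize(p[40:240,300:500,::-1],None,fx=3,fy=3,interpolation=cv2.INTER_CUBIC)
cv2.imwrite("pics/w8.png",a)
E
```

```text
15.2667 fix mm [-2.2 32.9] z 0.1085 [-1.7995e+02 -1.4000e-01 -1.7080e+01] F fix [ 0.23 -1.39] 0.32 T [ 0.04 -0.02 -0.02] 0.06477132334132657
```

View pics/w8.png

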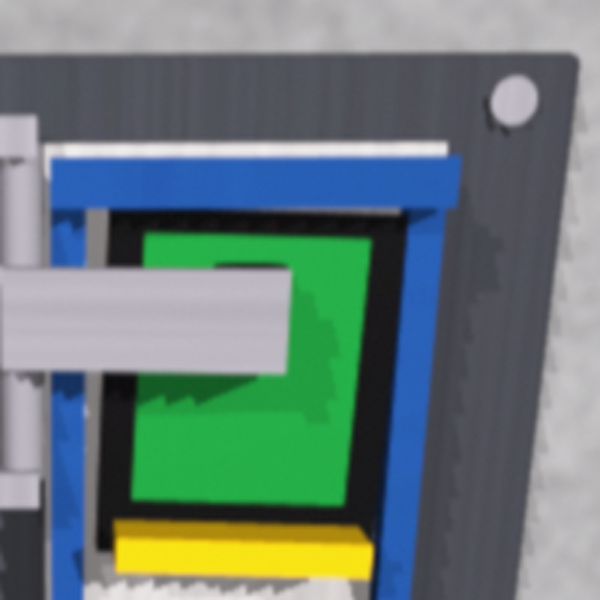

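The clip is closed on the holder. The front edge (crop rows 211–214) now lies within about half a millimetre of the stop (row 208) and nearly square. The arm is clear, so I hand in.

Request:
{"op": "drive_tool", "data": {"deltas": "0 0 -3 0 0 0 62;0 0 -3 0 0 0 62;0 0 -2 0 0 0 62;0 0 0 0 0 0 62;0 0 0 0 0 0 62;0 0 0 0 0 0 62"}}

```text
t: 15.82
tool_pos: [0.602, 0.0209, 0.1853]
tcp_rot: [180.0, 0.1, -17.1]
ft_force: [0.1, -0.6, -1.0]
finger_gap: 0.0646
grasp_force: 0.0
```

```bash
python3 -c "
from cell import ticket
print(ticket.sign_off())"
```

```text
the job is handed in; nothing more can be done
None
```

The job is handed in at about 16 s: the holder is clamped under the closed clip and the arm is clear, but it took a second press-and-push (the first left a gap of about 1.3 mm), and the last picture still shows its front edge roughly 0.5 to 1 mm from the end stop, a little more on the right; no verdict came back.

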